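Load the food warmer and set its selector

ROBOT

A 6-joint arm with a two-finger parallel gripper is mounted at the origin on a cart in front of the work surface, level with it; the furniture and walls round the work are solid. World frame = base frame: x ahead of the robot, y to its left, z up, the work surface at z = 0. Lengths are in m, angles in degrees, forces in N, time in s.
With the tool pointing down it reaches from about 0.4 to 0.825 m from the base axis. Payload 7 kg.
Tool frame: the origin (TCP) lies at the very end of the fingers, on their centre line; the grasp point (between the pads) lies 19 mm behind it (grasp_offset is the x of the grasp point in the tool frame, in m); x points along the fingers, y is the direction in which the jaws open and shut, and the axes are right-handed (so a half turn about x gives the same grasp; the last joint's range is limited). The gripper opens to 88 mm and grips with 3 to 60 N. Pads are 19 mm wide; open, the fingers measure 130 mm over their backs; the gripper's body (78 mm by 193 mm) begins 47 mm behind the grasp point.
Start: joints at [-56.545, 20.546, 0.682, 0, -70.136, -16.507], TCP at [0.197, -0.646, 0.227] pointing down, gripper open.
Joint ranges: [-176.03, 176.03], [-82.01, 121.73], [-58.28, 71.71], [-173.87, 95.51], [-174.79, -0.11], [-173.66, 173.66]. Speed limits (degrees/s): [136.94, 136.94, 172.46, 180, 180, 180].

INTERFACE

Orientations are given as [roll, pitch, yaw] about the fixed x, y, z axes, in that order (R = Rz(yaw) Ry(pitch) Rx(roll)).
In Python, from plant import get_obs, snapshot, close_job, grasp_offset gives the robot as it stands.
- The arm moves only by the tool carry_out, never from a script. Its argument "series" is a list that holds one entry, the list of rows, each a list of 6 numbers: the shift along the tool's x, y, z in mm, then the turn, a rotation vector about the tool's x, y, z in degrees. A call has 1 to 10 rows; each row is the pose to reach, as a shift and turn from the pose commanded when the call began, along the tool's axes at that moment; what a row does not reach only later rows make up. A row lasts 1/8 s, in which the tool goes at most 62.5 mm and 10.7 degrees, less where a joint would pass 70% of its speed; a pose out of reach is approached as far as the arm can. A call with a gripper value outside its range is refused whole. "hand" is the gripper's target within -1 to 1 (shut at 1, half-way at 0, fully open at -1), set as the call begins (left out, the last holds). The fingers move at their own pace and stop on an object; the grip force is fixed at half the most. Time passes only in rows, so rows that repeat a pose let the fingers close. It gives the time, the measured TCP pose, the force and the opening at its end, in the units of the state.
- get_obs(): the state, without advancing time (a new reading comes with each control period).
- snapshot(name): name is "side" or "top"; returns a dict with "color" (400x640x3 uint8, red, green, blue), "fx", "fy", "cx", "cy" (pixels), "eye" and "attitude" of the camera in the world. Camera axes: x right, y down, z forward; pixel columns grow to the right and rows downward; lengths in m; the calibration is good to about 2 mm. A picture is of the moment at which its call begins. There is no depth.
- close_job(): hands the job in, once; it reports no verdict.
The state is a dict: "clock": time; "joint_pos": joint angles; "qvel": joint speeds; "tau": joint torques, N m; "tool_pos": TCP position; "orientation": TCP orientation; "force": force on the tool from outside, world axes, zero at the start; "moment": the same for the moment, N m; "opening": finger opening in m.
Only numpy, scipy, OpenCV 4.12 (cv2) and the standard library are available. Lean on these libraries where they do the work, as an engineer would, in place of code of your own. Each camera call takes 0.05 s, during which the arm holds its last target.

TASK

Warm up the leftovers: set the closed frosted tub gently down into the oblong well of the food warmer, turned so that it fits and stands flat on the bottom, and let go of it. Then turn the warmer's selector clockwise until its white pointer clicks in at the orange mark, without running past it towards the red one, and let go. Leave the jars and the mug where they stand.

Things in the scene. Friction and masses are not known exactly. Their poses are not given: they have to be found in the camera images.
- tub: Frosted white food tub, closed, 0.1 to 0.17 kg, upright on the table left of the power strip. Origin: centre of its underside, z up, long side along its y; a half turn makes no difference. The fixed lid, 68 (x) by 136 (y) mm, is its widest part: upright edges 108 to 120 mm above the underside; body below at most 62 by 130. Take it across x by the lid's edges, fingers reaching just below the lid.
- warmer: Grey-blue food warmer, fixed on the table (place and yaw vary), 184 (x) by 248 (y) mm. Origin: centre of its underside; x points to its back, away from the robot, y to its left, z up. Left half: the well, rim 42 mm above the table. Right half: a raised pod, top 75 mm above the table, with the selector in its middle (axis at x 0, y -62 mm).
- well (a point): Centre of the well's flat floor, 12 mm above the table; axes as the warmer's. The well is 142 mm along the warmer's x, 74 mm along its y, 30 mm deep, walls upright: the tub's long side (its y) must lie along the warmer's x. A seated tub's origin lies at this point and its lid reaches 132 mm above the table.
- selector (a joint): Selector angle in rad about its upright axis, growing clockwise seen from above. Spring detents at 0 (white mark), 0.65 (yellow), 1.30 (orange), 1.95 (red); let go, it pulls itself into the nearest. It starts in white or yellow. The humps between lie at 0.33, 0.98 and 1.63 and take about 0.1 N m to pass. Stops just outside 0 and 1.95.
- selector_grip (a point): Middle of the selector's grip, on its axis, 102 mm above the table; its x is the way the white pointer points, z up; turns with the selector. The grip is a dark upright bar 64 mm long (x), 15 mm thick, top 122 mm above the table, on a round skirt of 33 mm radius, top 84 mm. Pinch it across its thickness from above. A seated tub's lid begins 91 mm left of the axis.
- mark_orange (a point): The orange dot, 12 mm across, on the dial plate, 46 mm from the selector's axis; third of the four dots white, yellow, orange, red, counted clockwise. The pointer points at it when the selector is at 1.30.
- honey_jar: Bystander: honey jar with a metal lid, 71 mm across, 110 mm high. Origin: centre of its underside, z up.
- mustard_jar: Bystander: squat jar with a green lid, 68 mm across, 84 mm high. Origin: centre of its underside, z up.
- jam_jar: Bystander: jar of red jam with a white lid, 72 mm across, 102 mm high. Origin: centre of its underside, z up.
- spice_green: Bystander: spice jar with a green cap and a green label, 46 mm across, 106 mm high. Origin: centre of its underside, z up.
- spice_brown: Bystander: spice jar with a green cap and a brown and white label, 46 mm across, 106 mm high. Origin: centre of its underside, z up.
- mug: Bystander: cream mug with a handle, 83 by 117 mm with the handle, 94 mm high. Origin: underside, near the middle; z up.
Not all that is in view belongs to the job. Leave any black look-alike of the tub alone.

How it is judged:
By the outcome, as a careful person would: the job done as asked, in the order asked, and still so for the second after the job is handed in, with the robot touching nothing.
It also fails if it takes over 54 s, if anything falls off the work surface, if the arm or the gripper's body presses on something with over 40 N, if the wrist force passes 120 N, or if a joint passes its speed limit or range.

## Working session

There is one attempt and no reset: what is moved stays moved. The work goes in short steps, Python scripts to look and compute and a tool call to move; the robot and the scene stay as the last step left them, time stands still between calls to the robot, and variables do not carry over. Pictures are saved under pics/ and viewed, and the job is handed in when it is done.

Besides the shell and the picture viewer there is one more tool, called after ">>>" as a command line: name --argument value ..., lists and objects as JSON in quotes. carry_out: Moves the arm, as the interface text tells. Its arguments: {"type":"object","properties":{"series":{"type":"array","items":{"type":"array","items":{"type":"array","items":{"type":"number"}}}},"hand":{"type":"number"}},"required":["series"]}

```bash
ls; mkdir -p pics; python3 - <<'E'
from plant import *
import cv2
print(get_obs(), grasp_offset)
for n in("side","top"):
    s=snapshot(n); cv2.imwrite(f"pics/{n}0.png",s["color"][:,:,::-1]); print({k:v for k,v in s.items() if k!="color"})
E
```

```text
pics
{'clock': 0.0, 'joint_pos': array([-5.65465683e+01,  2.05915245e+01,  6.33824294e-01, -1.83949018e-02,
       -7.01350217e+01, -1.65052114e+01]), 'qvel': array([-0.0896574 , -0.04384952,  0.0402776 ,  0.07738613, -0.05373551,
       -0.00763518]), 'tau': array([ 5.71624514e-04, -5.82714808e+01,  2.93048948e+01,  6.99693918e+00,
        6.80900455e-03, -1.78523433e-04]), 'tool_pos': array([ 0.19657485, -0.64524102,  0.22562748]), 'orientation': array([ 95.94247032,  89.9056789 , 112.88442595]), 'force': array([-0.00258834, -0.00848574, -0.22155578]), 'moment': array([ 0.02365967, -0.05365579,  0.02853755]), 'opening': 0.08750042590699547} -0.0188
{'fx': 439.8348188680553, 'fy': 439.8348188680553, 'cx': 324.0610475727481, 'cy': 199.75287416491292, 'eye': array([ 0.65395041, -1.54612365,  0.92199809]), 'attitude': array([-118.2917413 ,   -0.23486148,    2.53070702])}
{'fx': 394.328374197176, 'fy': 394.328374197176, 'cx': 318.8095754324494, 'cy': 198.61553703110357, 'eye': array([0.10355253, 0.00461693, 1.28360958]), 'attitude': array([-1.57102574e+02,  3.96371609e-02, -8.44892760e+01])}
```

View pics/side0.png

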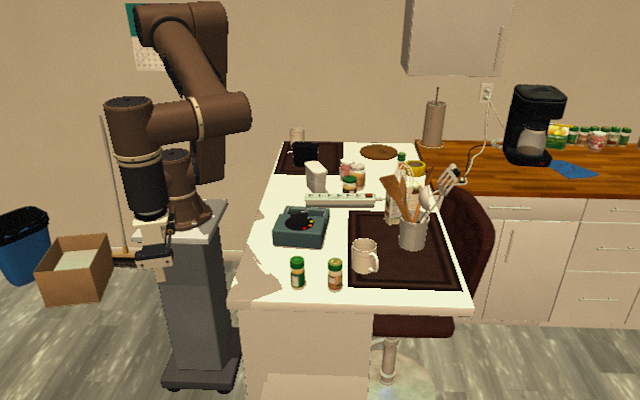

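View pics/top0.png

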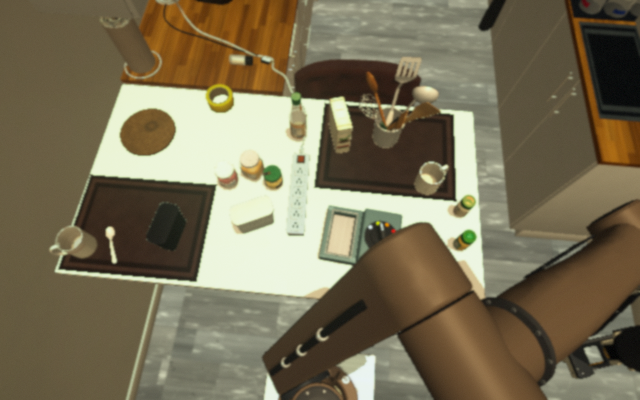

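Top: white tub at about (252,213), black look-alike at (166,227), and the warmer's well at (343,233), with its dial partly hidden by the arm at (380,233). The frosted white one fits the description (left of the power strip). I'll confirm it in enlarged crops.

```bash
python3 - <<'E'
import cv2,numpy as np
a=cv2.imread("pics/top0.png")[185:275,220:410]; cv2.imwrite("pics/topc.png",cv2.resize(a,None,fx=4,fy=4,interpolation=cv2.INTER_CUBIC))
a=cv2.imread("pics/side0.png")[145:255,260:390]; cv2.imwrite("pics/sidec.png",cv2.resize(a,None,fx=5,fy=5,interpolation=cv2.INTER_CUBIC))
E
```

```text
(no output)
```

View pics/topc.png

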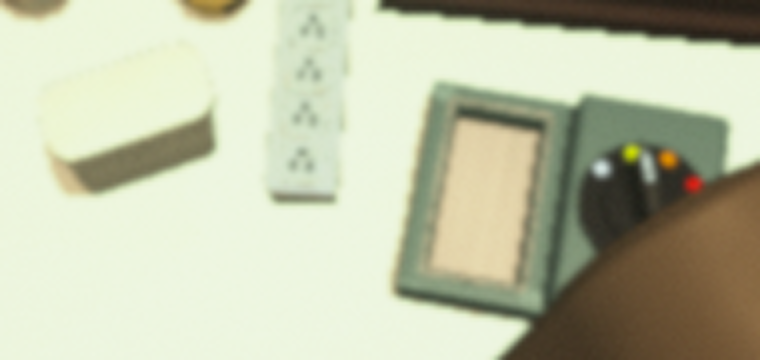

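View pics/sidec.png

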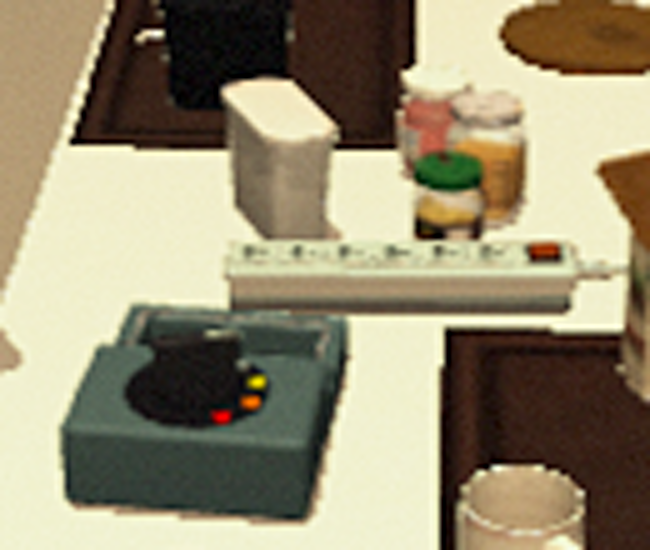

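```bash
cat > h.py <<'E'
import numpy as np,cv2
from scipy.spatial.transform import Rotation as R
from plant import *
C={}
def cam(s):
    return dict(K=np.array([[s["fx"],0,s["cx"]],[0,s["fy"],s["cy"]],[0,0,1]]),e=np.array(s["eye"]),R=R.from_euler("xyz",s["attitude"],degrees=True).as_matrix())
def proj(c,P):
    q=(np.atleast_2d(P)-c["e"])@c["R"]; q=q@c["K"].T; return q[:,:2]/q[:,2:]
def ray(c,uv,z):
    d=c["R"]@np.linalg.solve(c["K"],[uv[0],uv[1],1.]); return c["e"]+d*(z-c["e"][2])/d[2]
E
python3 - <<'E'
from h import *
t=snapshot("top");s=snapshot("side");c=cam(t);d=cam(s)
f=lambda x,y:(220+(x+.5)/4-.5,185+(y+.5)/4-.5)
g=lambda x,y:(260+(x+.5)/5-.5,145+(y+.5)/5-.5)
for n,p in dict(L=(42,110),R=(213,95),T=(185,42),B=(75,162)).items(): print(n,ray(c,f(*p),.12))
for n,p in dict(w=(601,168),y=(631,153),o=(668,159),r=(693,184)).items(): print(n,ray(c,f(*p),.076))
for n,p in dict(bl=(436,85),fl=(397,285)).items(): print(n,ray(c,f(*p),.042))
for n,p in dict(y=(257,382),o=(251,402),r=(221,417)).items(): print('side',n,ray(d,g(*p),.076))
for n,p in dict(a=(222,85),b=(338,135)).items(): print('side tub',n,ray(d,g(*p),.12))
a=t["color"][190:240,225:280,::-1]; a=cv2.resize(a,None,fx=10,fy=10,interpolation=cv2.INTER_CUBIC); a=np.clip((a.astype(float)-80)*1.4,0,255);cv2.imwrite("pics/tub.png",a)
E
```

```text
L [0.51975575 0.32695622 0.12      ]
R [0.54529439 0.19435167 0.12      ]
T [0.58850142 0.22322043 0.12      ]
B [0.47944512 0.29343197 0.12      ]
w [ 0.52927123 -0.11903825  0.076     ]
y [ 0.54440593 -0.14263562  0.076     ]
o [ 0.54213335 -0.17261383  0.076     ]
r [ 0.5228006  -0.19322954  0.076     ]
bl [0.60204095 0.02012879 0.042     ]
fl [0.42622597 0.03639906 0.042     ]
side y [ 0.54681936 -0.14501818  0.076     ]
side o [ 0.54442147 -0.17357001  0.076     ]
side r [ 0.52421442 -0.1953548   0.076     ]
side tub a [0.48330722 0.30646178 0.12      ]
side tub b [0.59368031 0.20240468 0.12      ][ WARN:0@2.565] global loadsave.cpp:1063 imwrite_ Unsupported depth image for selected encoder is fallbacked to CV_8U.
```

View pics/tub.png

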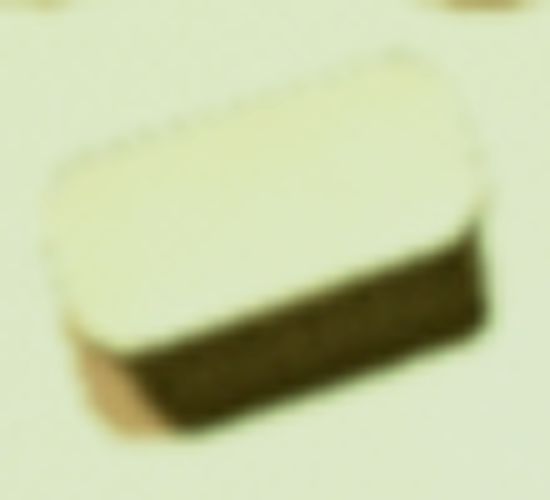

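```bash
python3 - <<'E'
from h import *
from scipy.optimize import least_squares
t=snapshot("top");s=snapshot("side");c=cam(t);d=cam(s)
f=lambda p:(220+(p[0]+.5)/4-.5,185+(p[1]+.5)/4-.5)
g=lambda p:(260+(p[0]+.5)/5-.5,145+(p[1]+.5)/5-.5)
k=lambda p:(225+(p[0]+.5)/10-.5,190+(p[1]+.5)/10-.5)
pts=[(90,150),(150,130),(250,97),(350,62),(145,352),(250,318),(350,283),(450,245),(45,210),(55,270),(487,190),(475,130),(400,52),(105,345)]
W=np.array([ray(c,k(p),.12)[:2] for p in pts])
def sd(q,x,y,a,r):
    u=np.abs((q-[x,y])@np.array([[np.cos(a),-np.sin(a)],[np.sin(a),np.cos(a)]]))-np.array([.034,.068])+r
    return np.linalg.norm(np.maximum(u,0),axis=1)+np.minimum(u.max(1),0)-r
r=least_squares(lambda p:sd(W,*p),[.535,.26,np.radians(25),.02],bounds=([0,0,-2,.002],[1,1,2,.034]))
print("tub",r.x,np.degrees(r.x[2]),r.fun*1000)
# warmer
A=np.radians([0,37.24,74.48,111.73])
dots=[(601,168),(631,153),(668,159),(693,184)]
L=[];O=[]
def model(p):
    x,y,a=p;Rz=R.from_euler("z",a).as_matrix();T=lambda q:Rz@np.array(q)+[x,y,0]
    return T
th=lambda i:np.radians(55.86)-A[i]
def dot(i): return [.046*np.cos(th(i)),-.062+.046*np.sin(th(i)),.076]
obs=[(c,f(dots[i]),dot(i)) for i in range(4)]+[(d,g(q),dot(i)) for i,q in zip((1,2,3),[(257,382),(251,402),(221,417)])]
obs+=[(c,f((436,85)),[.092,.124,.042]),(c,f((397,285)),[-.092,.124,.042])]
res=lambda p:np.concatenate([proj(cc,model(p)(q))[0]-uv for cc,uv,q in obs])
w=least_squares(res,[.51,-.09,0.]);print("warmer",w.x,np.degrees(w.x[2]));print(w.fun.reshape(-1,2).round(2))
T=model(w.x)
for n,q in dict(well=[0,.062,.012],sel=[0,-.062,.102]).items(): print(n,T(q))
# overlays
def box(img,cc,f4,z,h,cx,cy,a,col,sc,off):
    q=np.array([[h[0]*i,h[1]*j] for i,j in((1,1),(1,-1),(-1,-1),(-1,1))]);q=q@np.array([[np.cos(a),np.sin(a)],[-np.sin(a),np.cos(a)]])+[cx,cy]
    uv=proj(cc,np.c_[q,np.full(4,z)]);uv=(uv+.5-off)*sc-.5
    cv2.polylines(img,[np.round(uv).astype(int)],True,col,1)
for n,sn,cc,off,sz in(("T",t,c,(220,185),(190,90)),("S",s,d,(260,145),(130,110))):
    sc=4 if n=="T" else 5
    im=cv2.resize(np.ascontiguousarray(sn["color"][off[1]:off[1]+sz[1],off[0]:off[0]+sz[0],::-1]),None,fx=sc,fy=sc,interpolation=cv2.INTER_CUBIC)
    box(im,cc,0,.12,(.034,.068),*r.x[:3],(255,0,0),sc,off)
    box(im,cc,0,.0,(.031,.065),*r.x[:3],(255,0,255),sc,off)
    wl=T([0,.062,0]);a=w.x[2]
    for z,col in((.042,(0,0,255)),(.012,(255,0,0))): box(im,cc,0,z,(.071,.037),wl[0],wl[1],a,col,sc,off)
    pd=T([0,-.062,0]);box(im,cc,0,.075,(.092,.062),pd[0],pd[1],a,(0,255,255),sc,off)
    box(im,cc,0,0,(.092,.124),w.x[0],w.x[1],a,(0,255,0),sc,off)
    for i,col in((0,(255,255,255)),(1,(0,255,255))):
        an=th(i)+a;box(im,cc,0,.122,(.032,.0075),pd[0],pd[1],an,col,sc,off)
    cv2.imwrite(f"pics/ov{n}.png",im)
E
```

```text
tub [0.53507    0.26214578 0.45457685 0.01905947] 26.045335207185097 [ 1.82794455  1.75600443  1.52423054  1.96040099  1.82699303  2.49020553
  2.32735849  1.21376472 -0.27475299  1.17492598 -0.45233729  1.08943324
  0.5722729  -0.22209805]
warmer [ 0.5054459  -0.09338096 -0.07697098] -4.410112169480534
[[ 0.06 -0.02]
 [ 0.4  -0.22]
 [ 0.19 -0.24]
 [ 0.6  -0.15]
 [-0.39 -0.16]
 [-0.38 -0.06]
 [-0.2  -0.04]
 [-0.78 -1.35]
 [-0.38  0.87]]
well [ 0.51021339 -0.03156453  0.012     ]
sel [ 0.50067841 -0.15519739  0.102     ]
```

View pics/ovT.png

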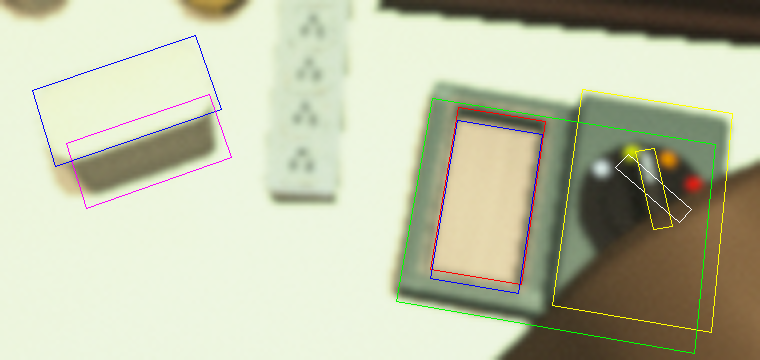

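View pics/ovS.png

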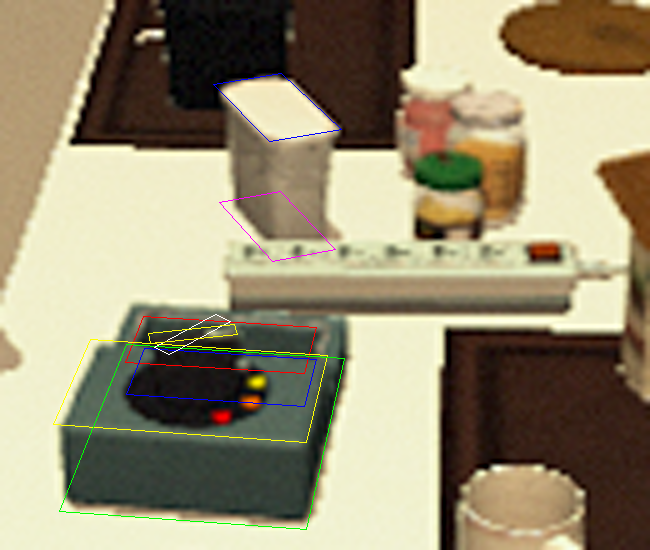

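Both cameras agree to about 2 mm. The tub is at (0.535, 0.262) with yaw 26°, the warmer at (0.505, -0.093) with yaw -4.4°, and the selector matches yellow in both overlays. Next I'll work out the approach.

```bash
cat >> h.py <<'E'
def plan(wps,p0=None,R0=None):
    """wps: list of (x,y,z,jawdir_deg) ; jaw dir chosen mod 180 nearest. prints the rows in mm/deg"""
    o=get_obs(); p=np.array(o["tool_pos"]) if p0 is None else p0
    r0=R.from_euler("xyz",o["orientation"],degrees=True) if R0 is None else R0
    M=r0.as_matrix(); jd=np.degrees(np.arctan2(M[1,1],M[0,1]))
    print("clock",round(o["clock"],2),"pos",p.round(4),"jaw",round(jd,2),"tilt",M[:,0].round(4),"j",np.round(o["joint_pos"],1),"open",round(o["opening"],4),"F",np.round(o["force"],1))
    for x,y,z,a,*full in wps:
        if not full:
            a=jd+((a-jd+90)%180-90)
        ar=np.radians(a); yv=np.array([np.cos(ar),np.sin(ar),0]); xv=np.array([0,0,-1.]); T=np.c_[xv,yv,np.cross(xv,yv)]
        sh=M.T@(np.array([x,y,z])-p)*1000; rv=np.degrees((r0.inv()*R.from_matrix(T)).as_rotvec())
        print(np.r_[sh,rv].round(1).tolist(), "norm",np.linalg.norm(sh).round(1))
E
python3 - <<'E'
from h import *
plan([(.45,-.42,.26,26),(.55,-.2,.26,26),(.56,0,.26,26),(.535,.262,.2,26)])
E
```

```text
clock 0.3 pos [ 0.1967 -0.6455  0.2262] jaw 106.95 tilt [-3.e-04  6.e-04 -1.e+00] j [-56.5  20.6   0.7  -0.  -70.1 -16.5] open 0.0875 F [ 0.2  0.2 -0.2]
[-33.7, 141.9, 308.0, 80.9, -0.0, -0.0] norm 340.8
[-33.6, 323.2, 467.8, 80.9, -0.0, -0.0] norm 569.6
[-33.5, 511.6, 535.7, 80.9, -0.0, -0.0] norm 741.5
[26.6, 769.5, 588.1, 80.9, -0.0, -0.0] norm 968.9
```

Joint 6 fits jaw = j1 + j6 + 180, so I'll turn to jaw 206° (j6 ≈ 0) instead of 26°, which would put j6 past its limit.

>>> carry_out --hand -1 --series '[[[-15, 25, 55, -10, 0, 0], [-30, 50, 110, -20, 0, 0], [-33, 75, 165, -30, 0, 0], [-33, 100, 220, -40, 0, 0], [-33, 125, 270, -50, 0, 0], [-33, 155, 315, -60, 0, 0], [-33, 200, 360, -70, 0, 0], [-33, 240, 400, -80, 0, 0], [-33, 285, 435, -90, 0, 0], [-33, 323, 468, -99, 0, 0]]]'

```text
clock: 1.55
tool_pos: [0.5508, -0.1982, 0.2598]
orientation: [-111.5, 90.0, 4.8]
force: [1.6, -0.3, 0.1]
opening: 0.0875
```

```bash
python3 - <<'E'
from h import *
plan([(.56,0,.26,206.05,1),(.535,.262,.2,206.05,1)])
E
```

```text
clock 1.55 pos [ 0.5508 -0.1982  0.2598] jaw -153.7 tilt [ 4.e-04  0.e+00 -1.e+00] j [ -0.7  11.   -8.1  -0.  -70.9  27. ] open 0.0875 F [ 1.6 -0.3  0.1]
[-0.2, -96.1, 173.6, 0.2, -0.0, 0.0] norm 198.4
[59.8, -189.7, 419.6, 0.2, -0.0, 0.0] norm 464.4
```

>>> carry_out --series '[[[0, -28, 50, 0, 0, 0], [0, -56, 101, 0, 0, 0], [0, -83, 150, 0, 0, 0], [0, -106, 200, 0, 0, 0], [5, -128, 255, 0, 0, 0], [20, -150, 310, 0, 0, 0], [40, -170, 365, 0.2, 0, 0], [60, -190, 420, 0.2, 0, 0], [60, -190, 420, 0.2, 0, 0], [60, -190, 420, 0.2, 0, 0]]]'

```text
clock: 2.8
tool_pos: [0.5372, 0.2606, 0.1995]
orientation: [127.8, 90.0, -116.4]
force: [0.4, -1.6, -0.0]
opening: 0.0876
```

```bash
python3 - <<'E'
from h import *
plan([(.535,.262,.13,206.05,1),(.535,.262,.095,206.05,1)])
for n in("side","top"):
    s=snapshot(n); cv2.imwrite(f"pics/{n}1.png",s["color"][:,:,::-1])
a=cv2.imread("pics/top1.png")[170:270,220:420]; cv2.imwrite("pics/top1c.png",cv2.resize(a,None,fx=4,fy=4,interpolation=cv2.INTER_CUBIC))
a=cv2.imread("pics/side1.png")[110:255,250:400]; cv2.imwrite("pics/side1c.png",cv2.resize(a,None,fx=4,fy=4,interpolation=cv2.INTER_CUBIC))
E
```

```text
clock 2.8 pos [0.5372 0.2606 0.1995] jaw -154.2 tilt [-2.e-04 -5.e-04 -1.e+00] j [ 44.6  14.4 -11.7   0.  -63.9 -18.8] open 0.0876 F [ 0.4 -1.6 -0. ]
[69.5, 1.4, 2.2, -0.2, -0.0, -0.0] norm 69.5
[104.5, 1.3, 2.2, -0.2, -0.0, -0.0] norm 104.5
```

View pics/top1c.png

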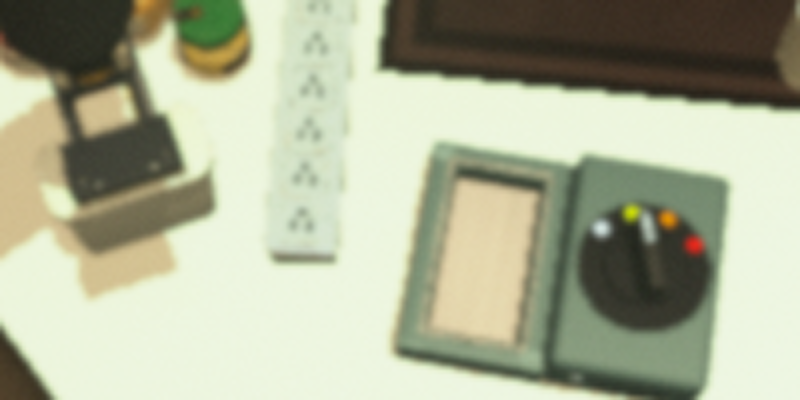

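View pics/side1c.png

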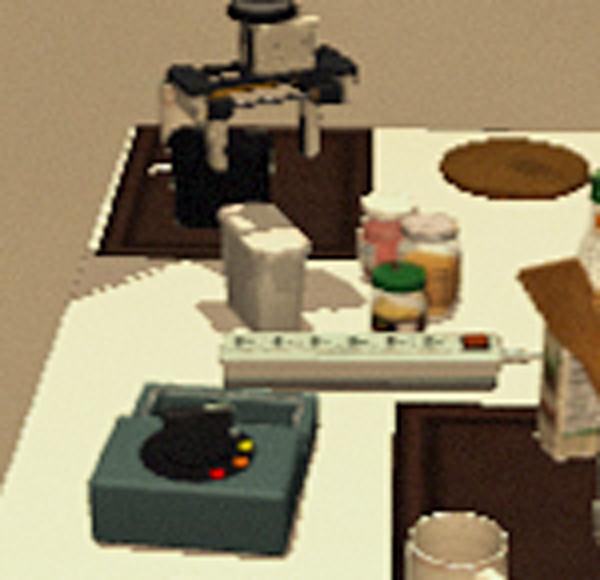

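The warmer is now fully visible, with the pointer at yellow, and the fingers straddle the tub's lid. I'll descend and close.

>>> carry_out --series '[[[30, 1, 2, 0, 0, 0], [60, 1.4, 2.2, -0.2, 0, 0], [80, 1.4, 2.2, -0.2, 0, 0], [95, 1.4, 2.2, -0.2, 0, 0], [104, 1.4, 2.2, -0.2, 0, 0], [104, 1.4, 2.2, -0.2, 0, 0], [104, 1.4, 2.2, -0.2, 0, 0]]]'

```text
clock: 3.78
tool_pos: [0.5356, 0.2621, 0.0963]
orientation: [-80.7, 89.9, 35.2]
force: [-0.4, 0.0, 0.0]
opening: 0.0875
```

```bash
python3 - <<'E'
from h import *
plan([(.535,.262,.095,206.05,1)])
E
```

```text
clock 3.77 pos [0.5356 0.2621 0.0963] jaw -154.05 tilt [ 1.e-03  7.e-04 -1.e+00] j [ 44.8  19.7 -19.1   0.  -51.1 -18.9] open 0.0875 F [-0.4  0.   0. ]
[1.3, 0.6, 0.1, -0.1, 0.0, 0.1] norm 1.5
```

>>> carry_out --hand 1 --series '[[[1, 0.5, 0, 0, 0, 0], [1, 0.5, 0, 0, 0, 0], [1, 0.5, 0, 0, 0, 0], [1, 0.5, 0, 0, 0, 0], [1, 0.5, 0, 0, 0, 0], [1, 0.5, 0, 0, 0, 0]]]'

```text
clock: 4.53
tool_pos: [0.5348, 0.2618, 0.0948]
orientation: [-79.7, 90.0, 36.3]
force: [-1.0, 1.5, 2.5]
opening: 0.0679
```

```bash
python3 - <<'E'
from h import *
plan([(.535,.262,.19,206.05,1)])
for n in("side","top"):
    s=snapshot(n); cv2.imwrite(f"pics/{n}2.png",s["color"][:,:,::-1])
a=np.hstack([cv2.resize(cv2.imread(f"pics/{n}2.png")[b:b+90,q:q+90],(400,400),interpolation=cv2.INTER_CUBIC) for n,b,q in(("top",170,210),("side",120,270))]);cv2.imwrite("pics/g2.png",a)
E
```

```text
clock 4.53 pos [0.5348 0.2618 0.0948] jaw -154.04 tilt [ 4.e-04  3.e-04 -1.e+00] j [ 44.9  19.8 -19.3   0.  -50.9 -18.9] open 0.0679 F [-1.   1.5  2.5]
[-95.2, -0.3, 0.1, -0.1, 0.0, 0.0] norm 95.2
```

View pics/g2.png

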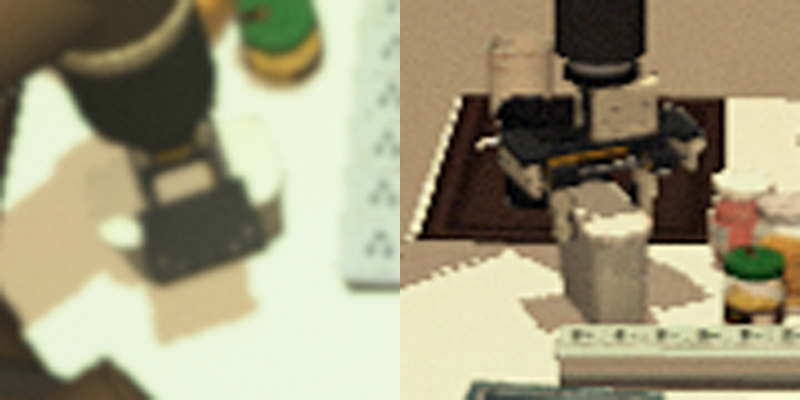

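Opening is 67.9 mm, which is the 68 mm lid held across. I'll lift it now.

>>> carry_out --series '[[[-5, 0, 0, 0, 0, 0], [-20, 0, 0, 0, 0, 0], [-45, 0, 0, 0, 0, 0], [-70, 0, 0, 0, 0, 0], [-90, 0, 0, 0, 0, 0], [-95, 0, 0, 0, 0, 0], [-95, 0, 0, 0, 0, 0]]]'

```text
clock: 5.5
tool_pos: [0.5345, 0.2616, 0.1897]
orientation: [-36.5, 90.0, 79.5]
force: [0.4, 0.8, -3.2]
opening: 0.0678
```

```bash
python3 - <<'E'
from h import *
plan([(.51,-.031,.19,265.6,1)])
t=snapshot("top");s=snapshot("side")
cv2.imwrite("pics/top3.png",t["color"][:,:,::-1]);cv2.imwrite("pics/side3.png",s["color"][:,:,::-1])
a=cv2.resize(t["color"][200:275,310:410,::-1],None,fx=8,fy=8,interpolation=cv2.INTER_CUBIC);cv2.imwrite("pics/w3.png",a)
a=cv2.resize(s["color"][85:255,265:395,::-1],None,fx=3.5,fy=3.5,interpolation=cv2.INTER_CUBIC);cv2.imwrite("pics/s3.png",a)
E
```

```text
clock 5.5 pos [0.5345 0.2616 0.1897] jaw -154.06 tilt [ 1.e-04  4.e-04 -1.e+00] j [ 44.9  14.6 -12.8  -0.  -62.6 -18.9] open 0.0678 F [ 0.4  0.8 -3.2]
[-0.4, 150.1, -252.4, -59.7, 0.0, 0.0] norm 293.7
```

View pics/w3.png

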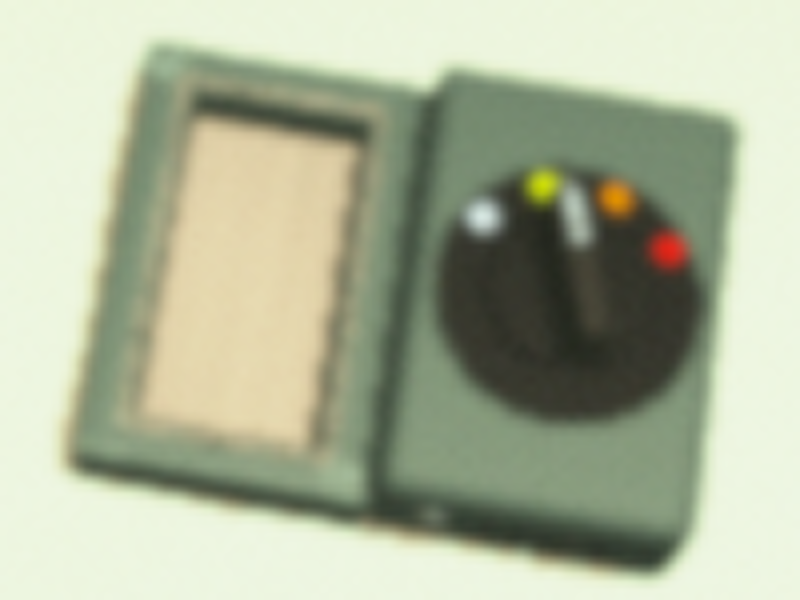

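View pics/s3.png

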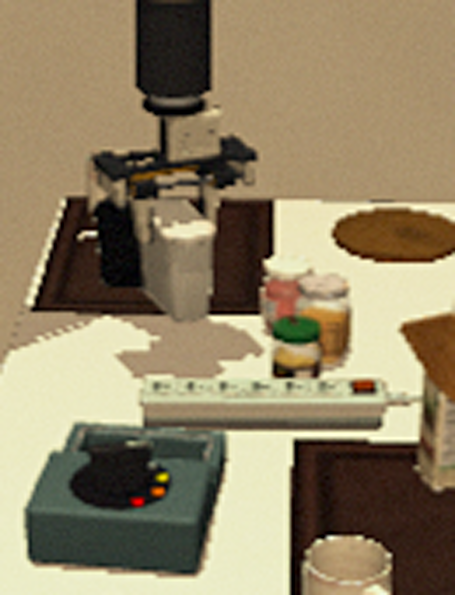

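```bash
python3 - <<'E'
from h import *
from scipy.optimize import least_squares
t=snapshot("top");s=snapshot("side");c=cam(t);d=cam(s)
f=lambda p:(310+(p[0]+.5)/8-.5,200+(p[1]+.5)/8-.5)
g=lambda p:(260+(p[0]+.5)/5-.5,145+(p[1]+.5)/5-.5)
th=lambda i:.975-.65*i
dot=lambda i:[.046*np.cos(th(i)),-.062+.046*np.sin(th(i)),.077]
T=lambda p,q:R.from_euler("z",p[2]).as_matrix()@np.array(q)+[p[0],p[1],0]
dots=[(c,f(q),dot(i)) for i,q in enumerate([(484,216),(543,186),(617,198),(669,250)])]
pod=[(c,f(q),[sx*.092,y,.075]) for q,sx,y in (((447,72),1,0),((738,118),1,-.124),((690,543),-1,-.124),((383,492),-1,0))]
well=[(c,f(q),[sx*.071,.062+sy*.037,z]) for q,sx,sy,z in (((196,95),1,1,.042),((371,120),1,-1,.042),((310,452),-1,-1,.042),((138,428),-1,1,.042),((193,113),1,1,.012),((363,138),1,-1,.012))]
out=[(c,f(q),[sx*.092,.124,.042]) for q,sx in (((148,44),1),((72,465),-1))]
side=[(d,g(q),dot(i)) for i,q in zip((1,2,3),[(257,382),(251,402),(221,417)])]
for n,o in dict(dots=dots,pod=pod,well=well,out=out,side=side,top=dots+pod+well,all=dots+pod+well+out+side).items():
    w=least_squares(lambda p:np.concatenate([proj(cc,T(p,q))[0]-uv for cc,uv,q in o]),[.5054,-.0934,-.077])
    print(n,w.x.round(4),np.degrees(w.x[2]).round(2),"well",T(w.x,[0,.062,.012]).round(4),"sel",T(w.x,[0,-.062,.102]).round(4),"rms",np.sqrt((w.fun**2).mean()).round(2))
E
```

```text
dots [ 0.5053 -0.0924 -0.0897] -5.14 well [ 0.5109 -0.0306  0.012 ] sel [ 0.4998 -0.1541  0.102 ] rms 0.14
pod [ 0.503  -0.0917 -0.0851] -4.87 well [ 0.5083 -0.0299  0.012 ] sel [ 0.4978 -0.1534  0.102 ] rms 0.75
well [ 0.5052 -0.0918 -0.0836] -4.79 well [ 0.5104 -0.03    0.012 ] sel [ 0.5    -0.1536  0.102 ] rms 0.68
out [ 0.5027 -0.0941 -0.0787] -4.51 well [ 0.5076 -0.0322  0.012 ] sel [ 0.4978 -0.1559  0.102 ] rms 0.12
side [ 0.508  -0.0951 -0.0921] -5.28 well [ 0.5137 -0.0334  0.012 ] sel [ 0.5023 -0.1568  0.102 ] rms 0.04
top [ 0.5045 -0.0919 -0.0881] -5.05 well [ 0.5099 -0.0302  0.012 ] sel [ 0.499  -0.1537  0.102 ] rms 0.64
all [ 0.5046 -0.0924 -0.0812] -4.65 well [ 0.5096 -0.0306  0.012 ] sel [ 0.4995 -0.1542  0.102 ] rms 0.64
```

>>> carry_out --series '[[[0, 8, -14, -4, 0, 0], [0, 26, -44, -12, 0, 0], [0, 47, -79, -20, 0, 0], [0, 69, -116, -28, 0, 0], [0, 92, -155, -37, 0, 0], [0, 114, -192, -46, 0, 0], [0, 133, -224, -53, 0, 0], [0, 145, -245, -57, 0, 0], [0, 150, -252, -59.2, 0, 0], [0, 150, -252, -59.2, 0, 0]]]'

```text
clock: 6.95
tool_pos: [0.5097, -0.0312, 0.1891]
orientation: [19.7, 89.9, -165.2]
force: [0.8, -0.5, -2.2]
opening: 0.0678
```

```bash
python3 - <<'E'
from h import *
plan([(.5105,-.031,.15,265.1,1)])
E
```

```text
clock 6.95 pos [ 0.5097 -0.0312  0.1891] jaw -94.94 tilt [-9.e-04 -2.e-04 -1.e+00] j [ 18.6   6.7 -22.9  -0.  -60.4  66.5] open 0.0678 F [ 0.8 -0.5 -2.2]
[39.1, -0.3, -0.8, -0.0, 0.1, -0.0] norm 39.1
```

Lower until the underside sits just above the rim (z ≈ 0.052), then look.

>>> carry_out --series '[[[15, 0, -0.5, 0, 0, 0], [30, 0, -0.8, 0, 0, 0], [40, 0, -0.8, 0, 0, 0], [42, 0, -0.8, 0, 0, 0], [42, 0, -0.8, 0, 0, 0]]]'

```text
clock: 7.58
tool_pos: [0.511, -0.0305, 0.1475]
orientation: [58.3, 90.0, -126.6]
force: [0.2, -0.3, -1.2]
opening: 0.0677
```

```bash
python3 - <<'E'
from h import *
plan([(.5105,-.031,.107,265.1,1)])
o=get_obs();p=o["tool_pos"];M=R.from_euler("xyz",o["orientation"],degrees=True).as_matrix()
for n,off,sz,sc in(("top",(300,190),(110,85),7),("side",(255,110),(100,120),5)):
    s=snapshot(n);c=cam(s)
    im=cv2.resize(np.ascontiguousarray(s["color"][off[1]:off[1]+sz[1],off[0]:off[0]+sz[0],::-1]),None,fx=sc,fy=sc,interpolation=cv2.INTER_CUBIC)
    raw=im.copy()
    yv=M[:,1];zv=M[:,2]
    for h,z,col in(((.034,.068),.12,(255,0,0)),((.031,.065),0,(255,0,255))):
        q=np.array([[p[0],p[1],p[2]-.0948+z]+i*h[0]*yv+j*h[1]*zv for i,j in((1,1),(1,-1),(-1,-1),(-1,1))])
        cv2.polylines(im,[np.round((proj(c,q)+.5-off)*sc-.5).astype(int)],True,col,1)
    a=np.radians(-4.9);q=np.array([[i*.071,j*.037] for i,j in((1,1),(1,-1),(-1,-1),(-1,1))])@np.array([[np.cos(a),np.sin(a)],[-np.sin(a),np.cos(a)]])+[.5103,-.0307]
    cv2.polylines(im,[np.round((proj(c,np.c_[q,[.042]*4])+.5-off)*sc-.5).astype(int)],True,(0,0,255),1)
    cv2.imwrite(f"pics/d_{n}.png",im);cv2.imwrite(f"pics/dr_{n}.png",raw)
E
```

```text
clock 7.58 pos [ 0.511  -0.0305  0.1475] jaw -94.84 tilt [-1.e-04 -2.e-04 -1.e+00] j [ 18.6   9.2 -26.    0.  -54.8  66.6] open 0.0677 F [ 0.2 -0.3 -1.2]
[40.5, 0.5, 0.4, 0.1, 0.0, -0.0] norm 40.5
```

View pics/d_top.png

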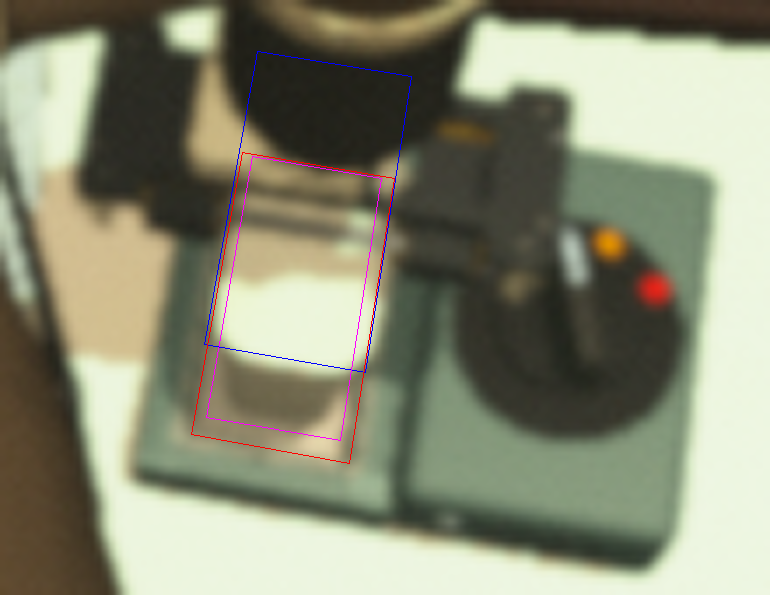

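View pics/d_side.png

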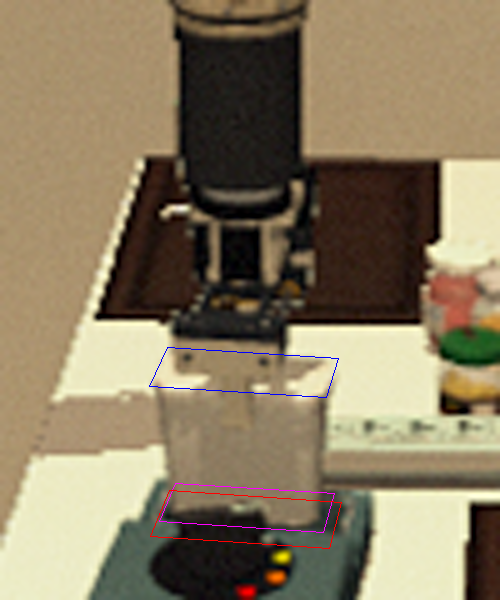

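```bash
python3 - <<'E'
from h import *
s=snapshot("top"); a=s["color"][215:262,320:370,::-1]
a=cv2.resize(a,None,fx=12,fy=12,interpolation=cv2.INTER_CUBIC)
cv2.imwrite("pics/z4.png",a)
E
```

```text
(no output)
```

View pics/z4.png

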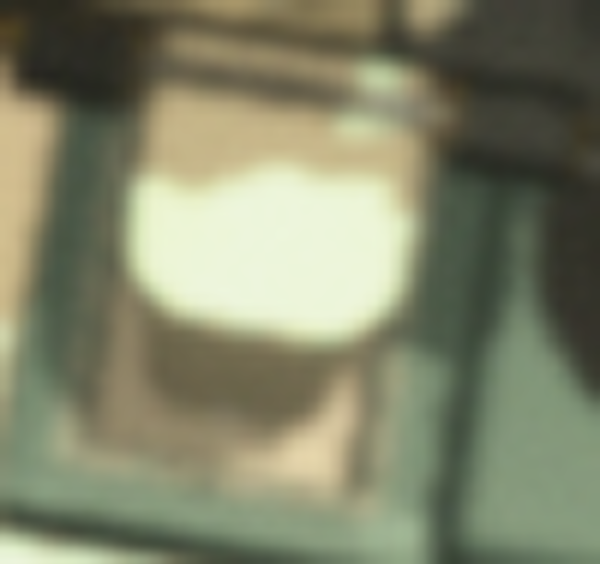

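```bash
python3 - <<'E'
from h import *
c=cam(snapshot("top"));f=lambda x,y:(320+(x+.5)/12-.5,215+(y+.5)/12-.5)
z=get_obs()["tool_pos"][2]-.0948+.12
L=ray(c,f(127,222),z);Rr=ray(c,f(410,240),z);F=ray(c,f(252,337),z)
a=np.radians(-4.9);X=np.array([np.cos(a),np.sin(a)]);Y=np.array([-np.sin(a),np.cos(a)])
p=np.array([.511,-.0305])
for n,q in(("L",L),("R",Rr),("F",F)): print(n,q,"along X",(q[:2]-p)@X*1000,"Y",(q[:2]-p)@Y*1000)
E
```

```text
L [0.463829   0.00663503 0.17323285] along X -50.17056640959665 Y 32.97011058463078
R [ 0.46587352 -0.06284901  0.17323285] along X -42.19840593340399 Y -36.08534929883126
F [ 0.43755943 -0.02611784  0.17323285] along X -73.54648093944787 Y -1.9069252585885936
```

The lid centre reads about 1.5 mm towards the pod and there is 6 mm of clearance per side. I'll shift 1 mm left and descend gently.

>>> carry_out --series '[[[4, -1, 0, 0, 0, 0], [9, -1, 0, 0, 0, 0], [14, -1, 0, 0, 0, 0], [19, -1, 0, 0, 0, 0], [24, -1, 0, 0, 0, 0], [28, -1, 0, 0, 0, 0], [31, -1, 0, 0, 0, 0], [33, -1, 0, 0, 0, 0]]]'

```text
clock: 8.78
tool_pos: [0.5109, -0.0296, 0.1144]
orientation: [48.3, 90.0, -136.5]
force: [0.6, 0.5, -1.0]
opening: 0.0677
```

>>> carry_out --series '[[[1, 0, 0, 0, 0, 0], [2, 0, 0, 0, 0, 0], [3, 0, 0, 0, 0, 0], [4, 0, 0, 0, 0, 0], [5, 0, 0, 0, 0, 0], [6, 0, 0, 0, 0, 0], [6, 0, 0, 0, 0, 0]]]'

```text
clock: 9.65
tool_pos: [0.5109, -0.0296, 0.1085]
orientation: [20.7, 90.0, -164.2]
force: [0.2, 0.0, -0.8]
opening: 0.0676
```

```bash
python3 - <<'E'
from h import *
plan([(.511,-.0295,.107,265.1,1)])
E
```

```text
clock 9.65 pos [ 0.5109 -0.0296  0.1085] jaw -94.85 tilt [-2.e-04 -0.e+00 -1.e+00] j [ 18.7  11.7 -28.8  -0.  -49.5  66.5] open 0.0676 F [ 0.2  0.  -0.8]
[1.5, -0.2, -0.1, 0.0, 0.0, -0.0] norm 1.5
```

No contact on the rim. Last couple of millimetres.

>>> carry_out --series '[[[0.5, 0, 0, 0, 0, 0], [1, 0, 0, 0, 0, 0], [1.5, 0, 0, 0, 0, 0], [1.8, 0, 0, 0, 0, 0], [1.8, 0, 0, 0, 0, 0], [1.8, 0, 0, 0, 0, 0]]]'

```text
clock: 10.4
tool_pos: [0.511, -0.0296, 0.1068]
orientation: [-170.9, 90.0, 4.3]
force: [0.1, -0.0, 0.1]
opening: 0.068
```

>>> carry_out --series '[[[0.3, 0, 0, 0, 0, 0], [0.6, 0, 0, 0, 0, 0], [0.6, 0, 0, 0, 0, 0]]]'

```text
clock: 10.78
tool_pos: [0.5111, -0.0296, 0.1068]
orientation: [177.8, 90.0, -7.1]
force: [-2.0, 0.2, 6.6]
opening: 0.0675
```

Contact at exactly the floor height (underside 0.012). Release.

>>> carry_out --hand -1 --series '[[[0, 0, 0, 0, 0, 0], [0, 0, 0, 0, 0, 0], [0, 0, 0, 0, 0, 0], [0, 0, 0, 0, 0, 0]]]'

```text
clock: 11.28
tool_pos: [0.5109, -0.0296, 0.1061]
orientation: [24.9, 90.0, -160.0]
force: [0.3, -0.5, -0.5]
opening: 0.0877
```

>>> carry_out --series '[[[-10, 0, 0, 0, 0, 0], [-30, 0, 0, 0, 0, 0], [-60, 0, 0, 0, 0, 0], [-85, 0, 0, 0, 0, 0], [-90, 0, 0, 0, 0, 0]]]'

```text
clock: 11.9
tool_pos: [0.512, -0.0294, 0.1986]
orientation: [-162.7, 89.8, 12.5]
force: [0.8, -0.2, -0.4]
opening: 0.0879
```

```bash
python3 - <<'E'
from h import *
plan([(.4995,-.155,.195,284,1)])
for n,off,sz,sc in(("top",(300,190),(110,85),6),("side",(255,110),(130,140),4)):
    s=snapshot(n)
    cv2.imwrite(f"pics/r_{n}.png",cv2.resize(s["color"][off[1]:off[1]+sz[1],off[0]:off[0]+sz[0],::-1],None,fx=sc,fy=sc,interpolation=cv2.INTER_CUBIC))
E
```

```text
clock 11.9 pos [ 0.512  -0.0294  0.1986] jaw -94.84 tilt [ 3.9e-03  9.0e-04 -1.0e+00] j [ 18.7   6.3 -22.    0.  -61.4  66.5] open 0.0879 F [ 0.8 -0.2 -0.4]
[3.5, 126.2, 1.9, -18.8, -0.2, 0.0] norm 126.3
```

View pics/r_top.png

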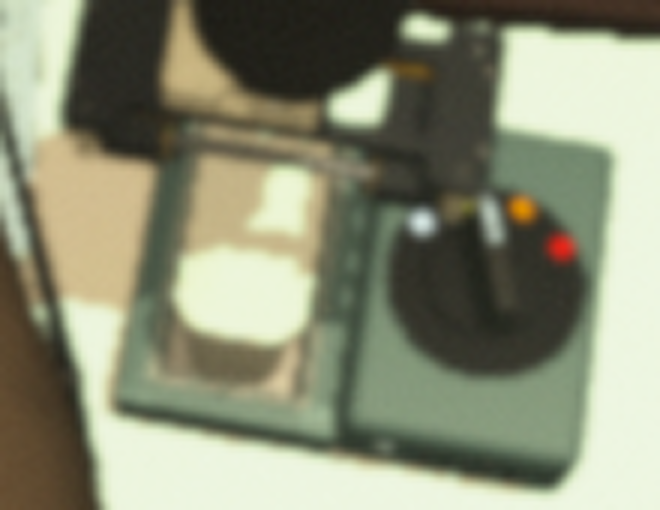

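View pics/r_side.png

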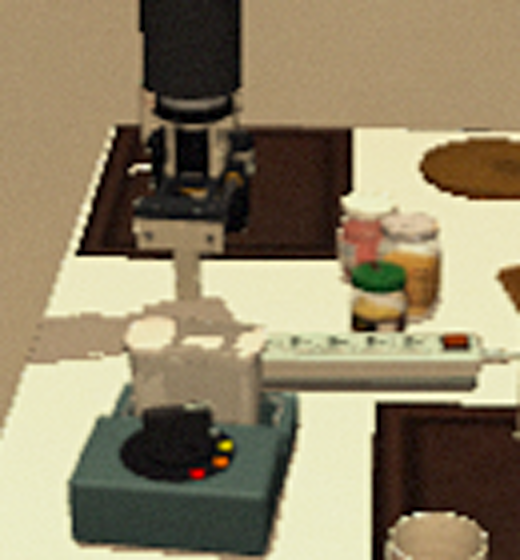

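The tub stands in the well, released. Next is the selector, with the gripper half open first.

>>> carry_out --hand 0 --series '[[[0, 20, 0, -3, 0, 0], [0, 55, 0, -8, 0, 0], [2, 90, 0, -13, 0, 0], [3, 115, 0.5, -17, 0, 0], [3, 126, 0.5, -18.6, 0, 0], [3, 126, 0.5, -18.6, 0, 0], [3, 126, 0.5, -18.6, 0, 0], [3, 126, 0.5, -18.6, 0, 0]]]'

```text
clock: 13.0
tool_pos: [0.4998, -0.1546, 0.193]
orientation: [-24.8, 90.0, 168.9]
force: [0.6, -0.3, 0.1]
opening: 0.0438
```

```bash
python3 - <<'E'
from h import *
plan([(.500,-.1545,.14,283.7,1),(.500,-.1545,.094,283.7,1)])
for n,off,sz,sc in(("top",(300,190),(110,85),6),("side",(255,110),(130,140),4)):
    s=snapshot(n)
    cv2.imwrite(f"pics/k_{n}.png",cv2.resize(s["color"][off[1]:off[1]+sz[1],off[0]:off[0]+sz[0],::-1],None,fx=sc,fy=sc,interpolation=cv2.INTER_CUBIC))
E
```

```text
clock 13.0 pos [ 0.4998 -0.1546  0.193 ] jaw -76.23 tilt [-3.e-04  0.e+00 -1.e+00] j [  4.3   7.7 -21.1  -0.  -61.1  99.5] open 0.0438 F [ 0.6 -0.3  0.1]
[53.0, -0.0, -0.2, 0.1, 0.0, 0.0] norm 53.0
[99.0, -0.0, -0.2, 0.1, 0.0, 0.0] norm 99.0
```

View pics/k_top.png

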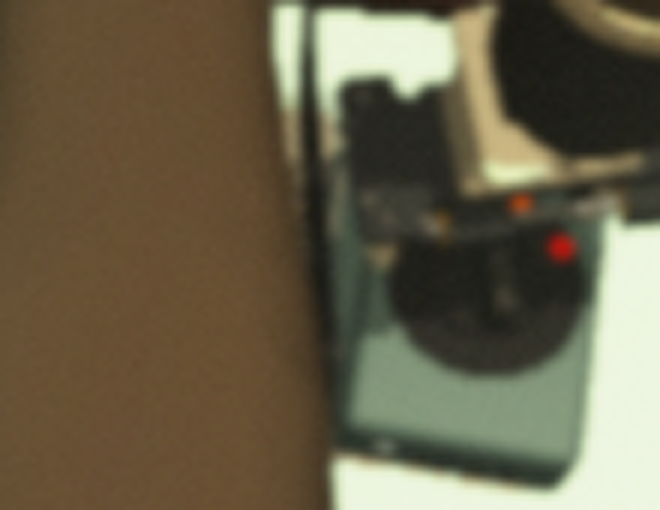

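View pics/k_side.png

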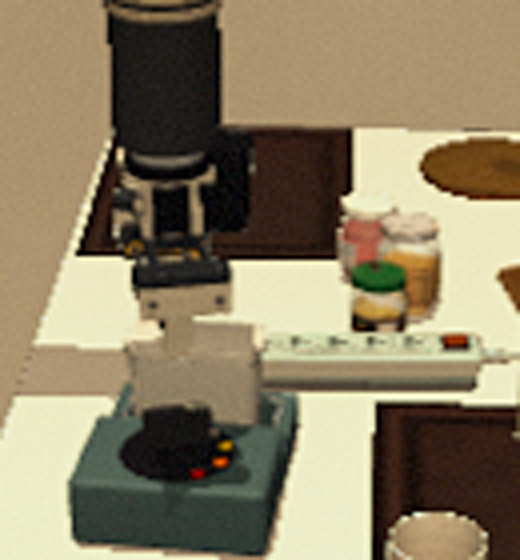

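>>> carry_out --series '[[[25, 0, 0, 0, 0, 0], [50, 0, 0, 0, 0, 0], [65, 0, 0, 0, 0, 0], [80, 0, 0, 0, 0, 0], [92, 0, 0, 0, 0, 0], [98, 0, 0, 0, 0, 0], [98, 0, 0, 0, 0, 0]]]'

```text
clock: 13.98
tool_pos: [0.4997, -0.1552, 0.0949]
orientation: [-2.3, 90.0, -168.6]
force: [-0.7, -0.2, -0.4]
opening: 0.0443
```

>>> carry_out --hand 1 --series '[[[0, 0, 0, 0, 0, 0], [0, 0, 0, 0, 0, 0], [0, 0, 0, 0, 0, 0], [0, 0, 0, 0, 0, 0], [0, 0, 0, 0, 0, 0], [0, 0, 0, 0, 0, 0]]]'

```text
clock: 14.72
tool_pos: [0.4995, -0.1537, 0.0954]
orientation: [-105.0, 89.9, 88.7]
force: [-2.9, 10.3, 6.6]
opening: 0.0146
```

```bash
python3 - <<'E'
from h import *
plan([(.500,-.1545,.095,246.4,1)]);print(get_obs()["moment"])
E
```

```text
clock 14.72 pos [ 0.4995 -0.1537  0.0954] jaw -76.26 tilt [ 0.      0.0019 -1.    ] j [  4.3  13.6 -28.3  -0.1 -48.1  99.5] open 0.0146 F [-2.9 10.3  6.6]
[0.4, 0.9, -0.3, 37.3, 0.0, 0.1] norm 1.1
[3.91462927 1.37336329 0.02705947]
```

Bar pinched at 14.6 mm. I'll recentre by about 1.2 mm to relieve the side load and turn clockwise by 37.3° (0.65 rad).

>>> carry_out --series '[[[0, -1.2, 0, 0, 0, 0], [0, -1.2, 0, 5, 0, 0], [0, -1.2, 0, 10, 0, 0], [0, -1.2, 0, 16, 0, 0], [0, -1.2, 0, 22, 0, 0], [0, -1.2, 0, 28, 0, 0], [0, -1.2, 0, 33, 0, 0], [0, -1.2, 0, 37.3, 0, 0], [0, -1.2, 0, 37.3, 0, 0], [0, -1.2, 0, 37.3, 0, 0]]]'

```text
clock: 15.98
tool_pos: [0.4996, -0.1526, 0.0954]
orientation: [-85.4, 89.9, 71.1]
force: [-2.2, 10.0, 6.0]
opening: 0.0147
```

```bash
python3 - <<'E'
from h import *
plan([(.500,-.1545,.095,246.4,1)]);print(get_obs()["moment"])
s=snapshot("side");cv2.imwrite("pics/t_side.png",cv2.resize(s["color"][160:260,255:385,::-1],None,fx=5,fy=5,interpolation=cv2.INTER_CUBIC))
E
```

```text
clock 15.97 pos [ 0.4996 -0.1526  0.0954] jaw -113.56 tilt [ 6.0e-04  1.7e-03 -1.0e+00] j [  4.5  13.6 -28.3  -0.1 -48.   62. ] open 0.0147 F [-2.2 10.   6. ]
[0.4, 1.6, -1.1, 0.0, 0.0, 0.1] norm 2.0
[ 3.91187362  1.02571873 -0.0159733 ]
```

View pics/t_side.png

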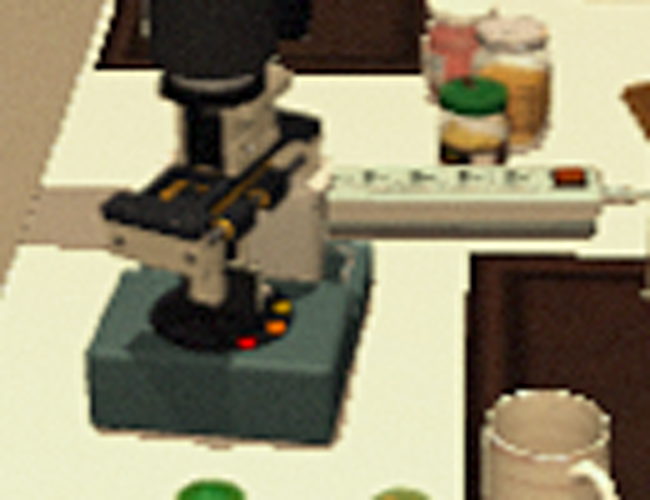

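Jaw is at -113.6° (the full 37.3° turned) and the twist moment is about zero, so it sits in the detent. Release partway and lift straight up.

>>> carry_out --hand 0 --series '[[[0, 0, 0, 0, 0, 0], [0, 0, 0, 0, 0, 0], [0, 0, 0, 0, 0, 0], [0, 0, 0, 0, 0, 0], [0, 0, 0, 0, 0, 0]]]'

```text
clock: 16.65
tool_pos: [0.4995, -0.1541, 0.0951]
orientation: [66.1, 90.0, -137.4]
force: [1.0, -0.2, -0.3]
opening: 0.044
```

>>> carry_out --series '[[[-15, 0, 0, 0, 0, 0], [-40, 0, 0, 0, 0, 0], [-70, 0, 0, 0, 0, 0], [-110, 0, 0, 0, 0, 0], [-150, 0, 0, 0, 0, 0], [-150, 0, 0, 0, 0, 0]]]'

```text
clock: 17.4
tool_pos: [0.5014, -0.1542, 0.2499]
orientation: [-160.2, 89.6, -3.8]
force: [0.1, -0.0, 0.0]
opening: 0.0439
```

```bash
python3 - <<'E'
from h import *
plan([(.40,-.45,.25,246.4,1)])
E
```

```text
clock 17.4 pos [ 0.5014 -0.1542  0.2499] jaw -113.53 tilt [ 7.6e-03 -5.0e-04 -1.0e+00] j [  4.4   5.1 -16.4   0.1 -68.   62.1] open 0.0439 F [ 0.1 -0.   0. ]
[-0.8, 311.7, -25.1, 0.1, -0.4, 0.1] norm 312.7
```

Move aside to clear the views.

>>> carry_out --series '[[[0, 30, -3, 0, 0, 0], [0, 80, -6, 0, 0, 0], [0, 130, -10, 0, 0, 0], [0, 180, -15, 0, 0, 0], [0, 230, -18, 0, 0, 0], [0, 280, -22, 0, 0, 0], [0, 312, -25, 0, 0, 0], [0, 312, -25, 0, 0, 0]]]'

```text
clock: 18.4
tool_pos: [0.3964, -0.4516, 0.2447]
orientation: [-1.9, 89.9, 154.4]
force: [-0.3, 0.1, -0.7]
opening: 0.0439
```

```bash
python3 - <<'E'
from h import *
plan([(.2,-.62,.25,246.4,1)])
for n,off,sz,sc in(("top",(300,185),(110,85),7),("side",(255,140),(130,115),5)):
    s=snapshot(n);cv2.imwrite(f"pics/f_{n}full.png",s["color"][:,:,::-1])
    cv2.imwrite(f"pics/f_{n}.png",cv2.resize(s["color"][off[1]:off[1]+sz[1],off[0]:off[0]+sz[0],::-1],None,fx=sc,fy=sc,interpolation=cv2.INTER_CUBIC))
E
```

```text
clock 18.4 pos [ 0.3964 -0.4516  0.2447] jaw -113.72 tilt [-1.1e-03  5.0e-04 -1.0e+00] j [-30.1  13.   -7.4   0.  -69.6  96.4] open 0.0439 F [-0.3  0.1 -0.7]
[-5.2, 233.2, 112.1, -0.1, 0.1, 0.0] norm 258.8
```

View pics/f_top.png

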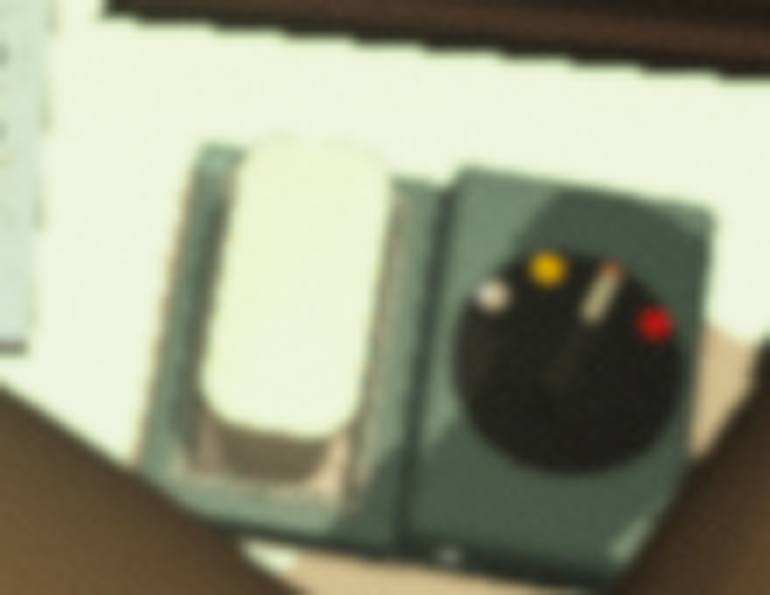

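View pics/f_side.png

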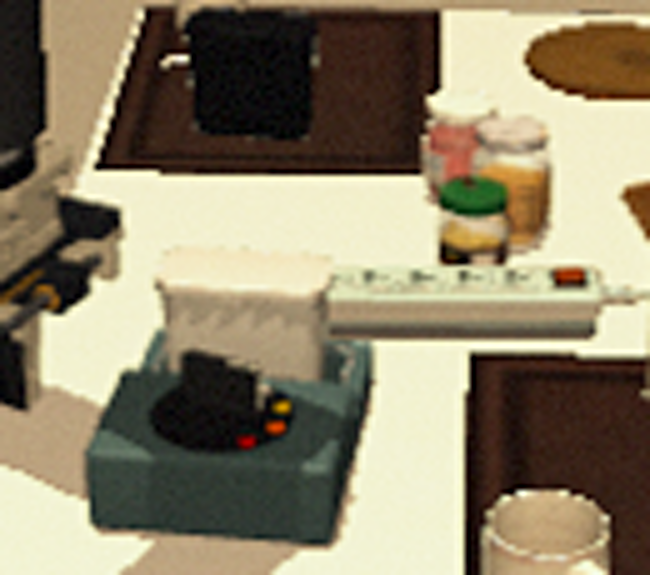

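View pics/f_topfull.png

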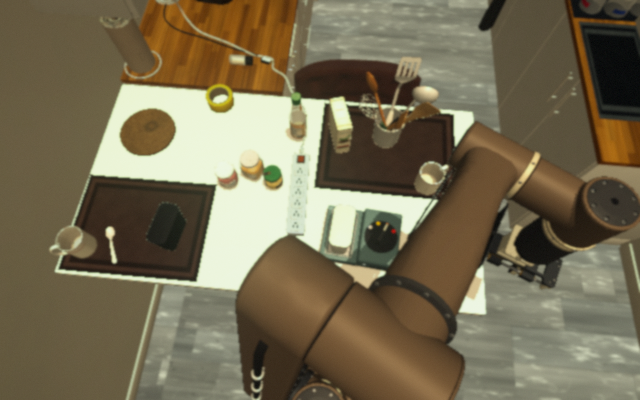

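The top crop shows the tub lid centred in the well and the pointer at (600,295) on the orange dot. I'll check both numerically.

```bash
python3 - <<'E'
from h import *
for n,off,sc in(("top",(300,185),7),("side",(255,140),5)):
    s=snapshot(n);c=cam(s);im=cv2.imread(f"pics/f_{n}.png")
    def dr(q,col): cv2.polylines(im,[np.round((proj(c,q)+.5-np.array(off))*sc-.5).astype(int)],True,col,1)
    a=np.radians(-4.9)
    def rect(cx,cy,z,hx,hy,a): return np.array([[cx+i*hx*np.cos(a)-j*hy*np.sin(a),cy+i*hx*np.sin(a)+j*hy*np.cos(a),z] for i,j in((1,1),(1,-1),(-1,-1),(-1,1))])
    dr(rect(.5105,-.0305,.132,.068,.034,a),(255,0,0))
    for k,col in((1,(0,255,255)),(2,(0,128,255)),(3,(0,0,255))): dr(rect(.4998,-.1541,.122,.032,.0075,a+.975-.65*k),col)
    cv2.imwrite(f"pics/v_{n}.png",im)
E
```

```text
(no output)
```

View pics/v_top.png

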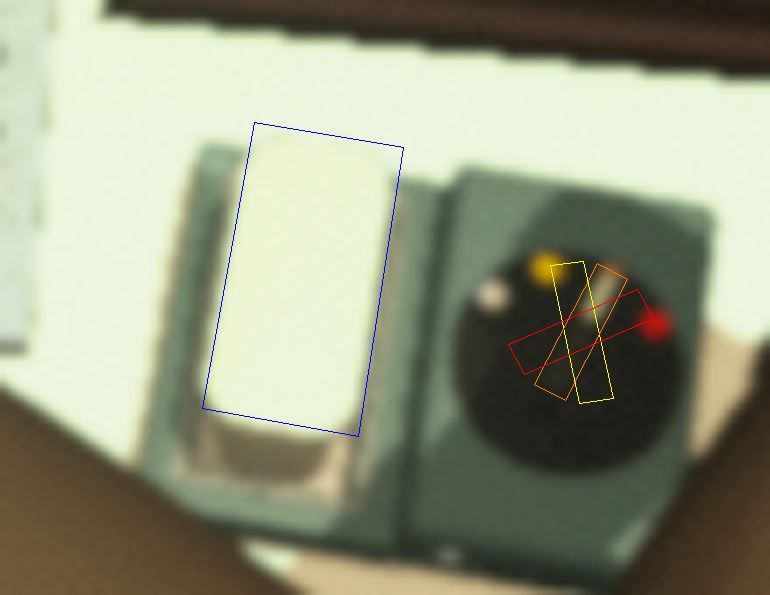

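View pics/v_side.png

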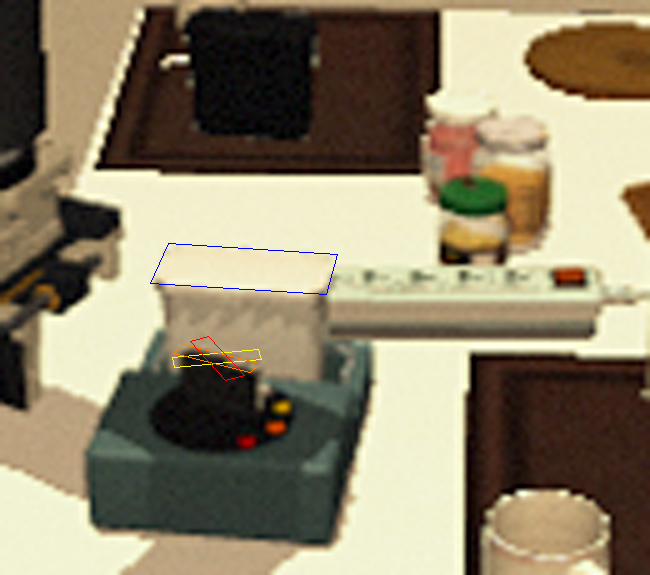

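The predicted seated lid (z = 0.132) and the orange selector position match both views, and the bystanders haven't moved. Handing in.

```bash
python3 -c "
from plant import *
print(close_job())"
```

```text
the job is handed in; nothing more can be done
None
```

The tub is seated in the warmer's well and released, and the selector is at the orange mark and released. I handed the job in at about 18.5 s of the 54 s allowed; no verdict was reported.

- **Tub:** I took the frosted white tub by its lid (67.8 mm grip reading), turned it about 59° and lowered it into the well. It touched down with its underside about 12 mm above the table, pressing with about 7 N. The predicted seated lid, flat and 132 mm above the table, matches both final pictures.
- **Selector:** It started at yellow. I pinched the bar and turned it 37.3° clockwise. The twisting moment was about zero before I let go, and the final top view shows the pointer on orange, not past it.
- **Surroundings:** The jars, mug and black look-alike appear unmoved in the final pictures I looked at. The arm was clear of everything at hand-in.

**Disagreements:**
- The two cameras disagreed by 2 to 3 mm on where the warmer is, so I relied mainly on the top camera.
- A sideways force of about 10 N (plus about 6 N upward) showed while I held the selector. Shifting the grip by 1.2 mm did not reduce it; it vanished on release.

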